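# Open the child-resistant reagent bottle

## Task

Open the white reagent bottle held in the clamp stand: push its orange child-resistant cap down firmly, but no harder than it needs, and keep it down while you turn it anticlockwise until it is free. Lift the cap off and set it down (do not drop it) the right way up in the blue tray, let go, and leave everything else on the bench where it is.

Things in the scene. Friction and masses are not known exactly. Their poses are not given: they have to be found in the camera images.
- cap_center (a point): centre of the orange ribbed cap: round, 54 mm across, 28 mm tall, about 35 g, closed on top, open below, z up; gripped from above at any yaw. At the start it is locked on the bottle, its foot 17 mm above the sloping shoulder: a spring pushes its three inner lugs up into notches on the neck. Freed, it rises 10 mm by itself; raised 40 mm it is clear of the neck
- cap_seat (a point): where the cap's centre is while closed, 151 mm above the bench, on the bottle's axis, z up. Pushing down: the spring resists with 7 N plus 0.7 N per mm; the lugs clear the notches after 2.5 to 9.5 mm (differs per bottle, not seen); 1.5 mm on, at 10 to 15 N, it meets the hard neck rim. Push until it bears on the rim (about 17 N); over 30 N in all between cap and bottle, spring and wrenching included, does harm
- shoulder (a point): point on the bottle's axis 31 mm below the closed cap's centre, at the shoulder, 120 mm above the bench. Turning: held down, the cap turns anticlockwise seen from above; from 50 degrees on it is free to lift, at about 60 it meets a hard stop (aim for 55). Not held down far enough, or turned clockwise, it is blocked after some 5 degrees
- bottle: white bottle with an orange band, 80 mm across, held immovably in a grey clamp stand; origin under the bottle on the bench, z up, x towards the stand's post. Base 130 x 120 x 10 mm; thin steel post with a black knob, 116 mm tall, 60 mm from the bottle's axis
- tray_in (a point): centre of the inner floor of the blue tray, 5 mm above the bench: square, 170 x 170 mm outside, walls 4 mm thick and 12 mm tall above the bench, fixed to the bench; x and y along its sides, z up
- spare_bottle: a bystander: white plastic bottle of the same shape as the clamped one but standing loose on the bench, blue band and blue cap 48 mm across, 80 mm across, 150 mm tall, origin at the centre of its underside
- amber_jar: a bystander: amber glass jar with black lid, 60 mm across, 85 mm tall, origin at the centre of its underside
- beaker: a bystander: clear glass beaker, 70 mm across, 90 mm tall, origin at the centre of its underside
- tube_rack: a bystander: clear rack with six capped tubes, 50 x 200 x 112 mm, origin at the centre of its underside
- tape_roll: a bystander: yellow roll of tape lying flat, 90 mm across, 24 mm tall, origin at the centre of its underside
- spatula: a bystander: steel spatula, 190 mm long, lying on the bench
There are look-alikes about, which are no part of the job. There is more than one size of the part that bears cap_center; the job needs the smallest.

How it is judged (in metres and radians):
On the way, in this order (a step that is already met when the one before it is completed fails the run):
1. the cap is pushed down against its spring (z of cap_center in the frame of cap_seat below -0.002 m and horizontal distance between cap_center and cap_seat below 0.006 m), for 0.1 s.
2. the cap, still on the neck, is turned by over 45 degrees (angle between the x axis of cap_center and the x axis of cap_seat, either way round above 0.79 rad and z of cap_center in the frame of cap_seat below 0.014 m and horizontal distance between cap_center and cap_seat below 0.006 m), for 0.1 s.
3. the cap is lifted clear of the neck (z of cap_center in the frame of cap_seat above 0.03 m), for 0.1 s.
At the end, for the whole second after the job is handed in: The cap stands still, right way up (within 7 degrees), on the floor of the blue tray (its centre within 54 mm of the tray's centre along both sides, and 10 to 18 mm above the tray's floor), let go of, and the bystanders are where they were (moved less than 25 mm) (x of cap_center in the frame of tray_in between -0.054 and 0.054 m and y of cap_center in the frame of tray_in between -0.054 and 0.054 m and z of cap_center in the frame of tray_in between 0.01 and 0.018 m and angle between cap_center's own z axis and vertical below 0.12 rad and linear speed of cap below 0.02 m/s); the robot touches nothing.
It fails at once if the cap is pressed, pulled or wrenched against the bottle with more than 30 N (contact force between cap and bottle above 30 N).
It fails at once if the cap is dropped from more than about 25 mm or thrown (linear speed of cap above 0.7 m/s and contact force between the fingers and cap below 0.1 N).
It fails at once if a bystander is moved by over 25 mm or knocked over (distance of any of spare_bottle, amber_jar, beaker, tube_rack, tape_roll, spatula from where it was at the start of the episode above 0.025 m).
It also fails if it takes over 70 s, if anything falls off the work surface, if the arm or the gripper's body presses on something with over 40 N, if the wrist force passes 120 N, or if a joint passes its speed limit or range.

## Robot

A 6-joint arm with a two-finger parallel gripper is mounted at the origin on the work surface. World frame = base frame: x ahead of the robot, y to its left, z up, the work surface at z = 0. Lengths are in m, angles in degrees, forces in N, time in s.
With the tool pointing down it reaches from about 0.3 to 0.75 m from the base axis. Payload 8.5 kg.
Tool frame: the origin (TCP) lies at the very end of the fingers, on their centre line; the grasp point (between the pads) lies 19 mm behind it; z points along the fingers, y is the line along which they close (so a half turn about z gives the same grasp; the last joint's range is limited). The gripper opens to 85 mm and grips with 20 to 120 N. Pads are 22 mm wide; open, the fingers measure 114 mm over their backs; the gripper's body (76 mm by 85 mm) begins 54 mm behind the grasp point. The pads swing forward as they close: fully open they stand 13 mm farther back than shut.
Start: joints at [54.299, 21.807, 74.336, -0, 83.858, -12.336], TCP at [0.218, 0.505, 0.211] pointing down, gripper open.
Joint ranges: [-178.18, 178.18], [-50.72, 133.34], [12.68, 142.11], [-81.47, 261.47], [9.98, 163.14], [-165.26, 165.26]. Speed limits (degrees/s): [136.94, 136.94, 180, 180, 180, 180].

## Interface

Orientations are given as a 3x3 rotation matrix whose columns are the frame's x, y, z axes.
In Python, from rig import env gives the robot as it stands.
- The arm moves only by the tool move_arm, never from a script. Its argument "plan" is a list of rows, each a list of 7 numbers: the turn, a rotation vector about the tool's x, y, z in degrees, then the shift along the tool's x, y, z in cm, then the gripper command: -1 is shut, 1 is fully open, values between are in proportion. In form: [[ax, ay, az, tx, ty, tz, jaw], ...]. A call has 1 to 5 rows; each row is the pose to reach, as a shift and turn from the pose commanded when the call began, along the tool's axes at that moment; what a row does not reach only later rows make up. A row lasts 1/10 s, in which the tool goes at most 50 mm and 8.59 degrees, less where a joint would pass 70% of its speed; a pose out of reach is approached as far as the arm can. A call with a gripper value outside its range is refused whole. The fingers move at their own pace and stop on an object; "squeeze" is the grip in N (left out, the last holds). Time passes only in rows, so rows that repeat a pose let the fingers close. It gives the time, the measured TCP pose, the force, the opening and the grip force at its end, in the units of the state.
- env.observe(): the state, without advancing time (a new reading comes with each control period).
- env.get_image(name): name is "scene" or "top" or "wrist"; returns a dict with "color" (400x640x3 uint8, red, green, blue), "fov_y" (degrees; the focal length in pixels is half the picture's height over the tangent of half this angle, whatever the lens; pixels are square), "cx", "cy" (the principal point, pixels), "distortion" ([k1, k2, p1, p2, k3] as OpenCV has them; the pictures are not rectified), "R" (3x3) and "t" (3): a world point X has camera coordinates R X + t. Camera axes: x right, y down, z forward; pixel columns grow to the right and rows downward; lengths in m; the calibration is good to about 2 mm. A picture is of the moment at which its call begins. There is no depth.
- env.close_job(): hands the job in; it is judged then, once.
Trained networks look in a picture, given as the dict that the camera call returned (one of the last four; its "shot" number tells which), for a name from the list of things; names that differ only in an ending like _2 or _b are one class to them, and where a whole thing is asked for, a point or a joint stands for the part that bears it (a point fixed in the world has none). Each returns a list of dicts, best first, with "conf" (0 to 1); they miss things now and then, are a little off and sometimes report something else, mostly with a low value. They report only what shows in the picture. A call takes as long as a camera call. They do not tell look-alikes from the thing itself.
- env.outline_of(target, picture): "mask" (400x640 bool, what is visible of it) and "bbox" ([centre column, centre row, width, height] in pixels, round what is visible of it).
- env.tip_of(target, picture): "pixel" ([column, row] in pixels: a listed point, or the origin of a listed thing).
The state is a dict: "time_s": time; "q": joint angles; "qvel": joint speeds; "joint_efforts": joint torques, N m; "position": TCP position; "tool_rot": TCP orientation; "ft_force": force on the tool from outside, world axes, zero at the start; "wrist_torque": the same for the moment, N m; "grip_width": finger opening in m; "gripper_force": force on a finger pad.
Only numpy, scipy, OpenCV 4.12 (cv2) and the standard library are available. Lean on these libraries where they do the work, as an engineer would, in place of code of your own. Each camera call takes 0.05 s, during which the arm holds its last target. There are 200 camera calls.

## Working session

There is one attempt and no reset: what is moved stays moved. The work goes in short steps, Python scripts to look and compute and a tool call to move; the robot and the scene stay as the last step left them, time stands still between calls to the robot, and variables do not carry over. Pictures are saved under pics/ and viewed, at most 12 in all, crops included, and the job is handed in when it is done.

Besides the shell and the picture viewer there is one more tool, called after "Emit:" in YAML: its name, and indented under it one key for each argument. move_arm: Moves the arm, as the interface text tells. Its arguments: {"type":"object","properties":{"plan":{"type":"array"},"squeeze":{"type":"number"}},"required":["plan"]}

```bash
mkdir -p pics; cat > h.py <<'E'
import numpy as np, cv2
from rig import env
def K(p):
    f=200/np.tan(np.radians(p["fov_y"])/2); return np.array([[f,0,p["cx"]],[0,f,p["cy"]],[0,0,1]])
def ray(p,px):
    u=cv2.undistortPoints(np.array([[px]],float),K(p),np.array(p["distortion"],float))[0,0]
    R=np.array(p["R"]);t=np.array(p["t"]); return -R.T@t, R.T@np.array([u[0],u[1],1])
def atz(p,px,z):
    c,d=ray(p,px); return c+d*(z-c[2])/d[2]
def proj(p,X):
    return cv2.projectPoints(np.array([X],float),cv2.Rodrigues(np.array(p["R"]))[0],np.array(p["t"],float),K(p),np.array(p["distortion"],float))[0][0,0]
def tri(l):
    A=0;b=0
    for p,px in l:
        c,d=ray(p,px);d=d/np.linalg.norm(d);P=np.eye(3)-np.outer(d,d);A=A+P;b=b+P@c
    return np.linalg.solve(A,b)
def save(p,n): cv2.imwrite("pics/"+n,p["color"][:,:,::-1])
E
python3 - <<'E'
from h import *
np.set_printoptions(precision=3,suppress=True)
P={n:env.get_image(n) for n in("scene","top")}
for n,p in P.items():
    print(n,-np.array(p["R"]).T@p["t"])
    for t,z in(("cap_center",.151),("cap_seat",.151),("shoulder",.12),("tray_in",.005),("bottle",0),("spare_bottle",0),("tube_rack",0),("amber_jar",0),("beaker",0),("tape_roll",0),("spatula",0)):
        for r in env.tip_of(t,p): print(t,round(r["conf"],2),np.array(r["pixel"]),atz(p,r["pixel"],z)[:2])
cv2.imwrite("pics/a.png",cv2.resize(np.vstack([P["scene"]["color"],P["top"]["color"]])[:,:,::-1],(480,600)))
save(P["scene"],"scene.png");save(P["top"],"top.png")
s=env.observe();print(s["position"],s["tool_rot"],s["ft_force"])
E
```

```text
scene [ 1.056 -0.582  0.955]
cap_center 0.84 [381.3 158.8] [0.572 0.238]
cap_center 0.67 [338.4 159.7] [0.47  0.146]
cap_center 0.48 [369.4 157.9] [0.54  0.217]
cap_center 0.31 [367.7 192.4] [0.629 0.088]
cap_seat 0.83 [369.8 155.5] [0.534 0.228]
cap_seat 0.49 [369.1 284.9] [ 0.817 -0.158]
shoulder 0.69 [367.7 161.1] [0.526 0.231]
tray_in 0.67 [318.1 223.7] [ 0.515 -0.008]
bottle 0.69 [366.5 191. ] [0.542 0.217]
spare_bottle 0.72 [279.2 277.9] [ 0.562 -0.23 ]
tube_rack 0.69 [298.9 324. ] [ 0.702 -0.293]
beaker 0.6 [397.4 239.3] [0.742 0.11 ]
tape_roll 0.9 [414.7 206.6] [0.709 0.263]
spatula 0.74 [183.8 257.7] [ 0.292 -0.371]
top [ 0.264 -0.023  1.502]
cap_center 0.94 [233.6 255.8] [0.359 0.257]
cap_center 0.63 [208.9 211.1] [0.486 0.342]
cap_center 0.51 [250.2 195.1] [0.541 0.224]
cap_seat 0.94 [252.4 196.8] [0.536 0.217]
shoulder 0.98 [250.3 196.3] [0.543 0.229]
tray_in 0.71 [326.5 214.7] [ 0.518 -0.003]
spare_bottle 0.89 [402.  203.8] [ 0.567 -0.249]
tube_rack 0.92 [416.  161.9] [ 0.712 -0.293]
amber_jar 0.61 [350.2 146. ] [ 0.757 -0.071]
beaker 0.69 [298.7 146.9] [0.745 0.102]
tape_roll 0.59 [247.6 154. ] [0.712 0.272]
spatula 0.67 [252.5 193.8] [0.576 0.244]
spatula 0.62 [436.  290.7] [ 0.292 -0.362]
[0.218 0.505 0.211] [[-0.918  0.397  0.   ]
 [ 0.397  0.918  0.   ]
 [-0.     0.    -1.   ]] [-0.226 -0.542 -0.413]
```

View pics/scene.png

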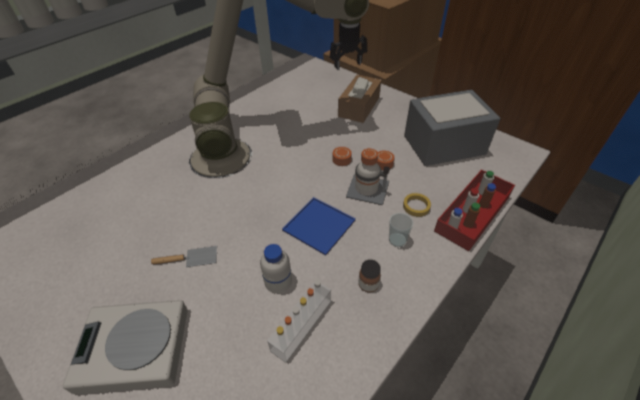

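View pics/top.png

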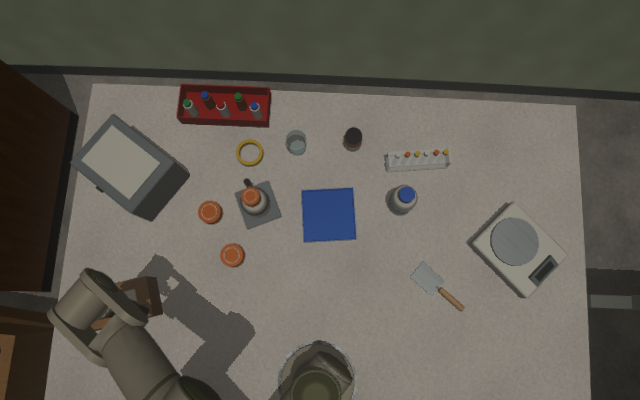

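```bash
python3 - <<'E'
from h import *
np.set_printoptions(precision=4,suppress=True)
s=env.get_image("scene");t=env.get_image("top")
def c(p,near):
    L=env.outline_of("cap_center",p)
    for r in L: print(round(r["conf"],2),r["bbox"])
    return min(L,key=lambda r:np.hypot(*(np.array(r["bbox"][:2])-near)))["bbox"][:2]
a=c(s,(369,156));b=c(t,(252,196))
print(tri([(s,a),(t,b)]),atz(s,a,.151),atz(t,b,.151))
im=lambda p,x,y:cv2.resize(p["color"][y-40:y+40,x-40:x+40,::-1],(400,400),interpolation=2)
cv2.imwrite("pics/c.png",np.hstack([im(s,369,165),im(t,245,205)]))
print(atz(t,(248,183),.11), tri([(s,(318.1,223.7)),(t,(326.5,214.7))]))
for q in((303,190),(352,188),(356,240),(304,241)):print(atz(t,q,.012)[:2])
E
```

```text
0.68 [342.4, 157.1, 19.0, 21.2]
0.57 [386.0, 163.2, 15.2, 19.0]
0.5 [369.4, 159.1, 17.8, 17.2]
0.94 [209.2, 209.6, 28.2, 24.5]
0.85 [233.7, 255.3, 25.5, 23.0]
0.51 [296.1, 142.4, 20.7, 23.9]
0.5 [250.8, 196.1, 20.3, 25.7]
[0.5387 0.2228 0.1417] [0.544  0.2126 0.151 ] [0.5376 0.222  0.151 ]
[0.5865 0.2415 0.11  ] [ 0.5162 -0.0051  0.0042]
[0.5946 0.0779]
[ 0.6093 -0.082 ]
[ 0.4393 -0.1017]
[0.4277 0.0645]
```

View pics/c.png

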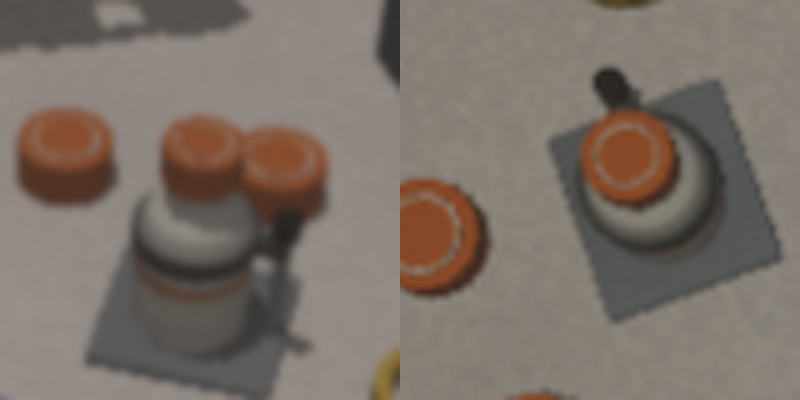

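Emit:
move_arm:
  plan:
    - [0, 0, 0, -4.4, -1.5, -1.2, 1]
    - [0, 0, 0, -8.8, -2.9, -2.4, 1]
    - [0, 0, 0, -13.2, -4.4, -3.6, 1]
    - [0, 0, 0, -17.6, -5.8, -4.8, 1]
    - [0, 0, 0, -22, -7.3, -6, 1]

```text
time_s: 1.9
position: [0.3923, 0.3492, 0.2718]
tool_rot: [[-0.918, 0.396, 0.0], [0.396, 0.918, 0.0], [-0.0, 0.0, -1.0]]
ft_force: [-0.9, 1.8, -0.0]
grip_width: 0.0852
gripper_force: 0.0
```

Emit:
move_arm:
  plan:
    - [0, 0, 0, -4.4, -1.5, 0, 1]
    - [0, 0, 0, -8.8, -2.9, 0, 1]
    - [0, 0, 0, -13.2, -4.4, 0, 1]
    - [0, 0, 0, -18.8, -6.2, 0, 1]
    - [0, 0, 0, -18.8, -6.2, 0, 1]

```text
time_s: 2.4
position: [0.5422, 0.2155, 0.2702]
tool_rot: [[-0.916, 0.401, -0.0], [0.401, 0.916, -0.001], [-0.0, -0.001, -1.0]]
ft_force: [-0.1, 0.9, 0.2]
grip_width: 0.0854
gripper_force: 0.0
```

```bash
cat > w.py <<'E'
from h import *
np.set_printoptions(precision=4,suppress=True)
import sys
p=env.get_image("wrist");o=env.observe()
print(o["time_s"],o["position"],np.array(o["tool_rot"])[:,:2].T,o["ft_force"],o["q"])
for n in("cap_center","cap_seat","shoulder"):
    for r in env.tip_of(n,p): print(n,round(r["conf"],2),r["pixel"],atz(p,r["pixel"],.12 if n=="shoulder" else .151))
for r in env.outline_of("cap_center",p): print(round(r["conf"],2),r["bbox"],atz(p,r["bbox"][:2],.151))
print(-np.array(p["R"]).T@p["t"])
save(p,sys.argv[1])
E
python3 w.py w1.png
```

```text
2.45 [0.5415 0.2164 0.2703] [[-0.9164  0.4003  0.0004]
 [ 0.4003  0.9164 -0.0009]] [-0.5378 -1.4011 -0.7454] [ 10.1708  23.4332  62.0436  -0.0282  94.5708 -56.2326]
cap_center 0.94 [410.5, 97.7] [0.4971 0.3325 0.151 ]
cap_center 0.73 [314.3, 28.7] [0.4072 0.2723 0.151 ]
cap_center 0.65 [319.7, 179.8] [0.5353 0.2221 0.151 ]
0.87 [411.6, 96.7, 58.0, 61.3] [0.4967 0.3337 0.151 ]
0.78 [320.8, 183.2, 57.6, 56.5] [0.539  0.2218 0.151 ]
[0.4827 0.2414 0.4323]
```

View pics/w1.png

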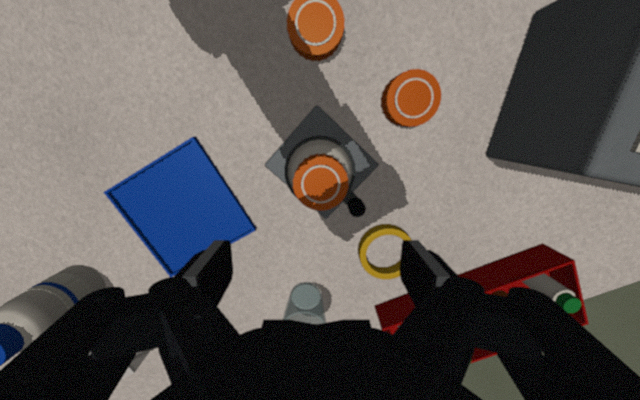

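```bash
python3 - <<'E'
from h import *
np.set_printoptions(precision=4,suppress=True)
def top(p,box):
    x0,x1,y0,y1=box;c=p["color"][y0:y1,x0:x1].astype(int)
    m=((c[...,0]>150)&(c[...,0]-c[...,2]>90)).astype(np.uint8)
    y,x=np.nonzero(m);return x.mean()+x0,y.mean()+y0,m.sum(),x.min()+x0,x.max()+x0,y.min()+y0,y.max()+y0
p=env.get_image("wrist");print(top(p,(280,365,140,220)))
print(atz(p,(320.5,184.5),.165),proj(p,[.539,.219,.165]))
c=p["color"][140:225,275:365,::-1];cv2.imwrite("pics/d.png",cv2.resize(c,None,fx=6,fy=6,interpolation=2))
t=env.get_image("top");s=env.get_image("scene");print(proj(s,[.539,.219,.165]),proj(t,[.539,.219,.165]))
E
```

```text
(np.float64(314.07881773399015), np.float64(179.1871921182266), np.uint64(1015), np.int64(291), np.int64(342), np.int64(163), np.int64(203))
[0.5336 0.2266 0.165 ] [315.5606 192.4277]
[369.6654 154.1128] [251.0774 194.7034]
```

View pics/d.png

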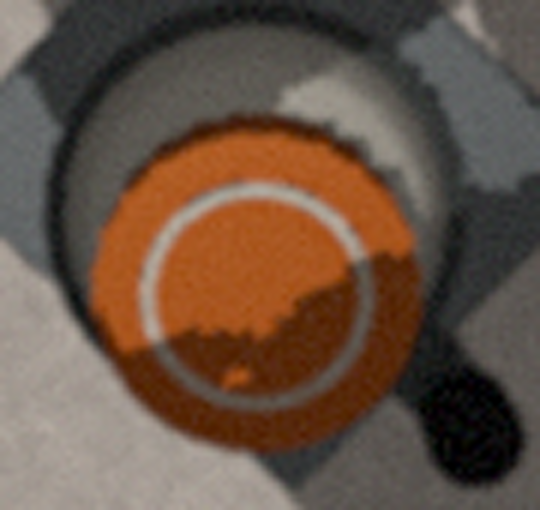

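Emit:
move_arm:
  plan:
    - [0, 0, 0, 0.6, 0.2, 3.5, 1]
    - [0, 0, 0, 0.6, 0.2, 6.5, 1]
    - [0, 0, 0, 0.6, 0.2, 6.5, 1]
    - [0, 0, 0, 0.6, 0.2, 6.5, 1]

```text
time_s: 3.2
position: [0.5344, 0.2238, 0.2073]
tool_rot: [[-0.918, 0.396, 0.001], [0.396, 0.918, 0.0], [-0.001, 0.0, -1.0]]
ft_force: [-1.3, 0.4, 0.9]
grip_width: 0.0851
gripper_force: 0.0
```

```bash
python3 - <<'E'
from h import *
np.set_printoptions(precision=4,suppress=True)
p=env.get_image("wrist");o=env.observe();print(o["position"],o["ft_force"],o["qvel"])
q=proj(p,[.537,.221,.165]);print(q, atz(p,q,.165))
x0,y0=int(q[0])-50,max(0,int(q[1])-50);print(x0,y0)
c=p["color"][y0:y0+100,x0:x0+100,::-1];cv2.imwrite("pics/e.png",cv2.resize(c,None,fx=6,fy=6,interpolation=2))
# automatic fit of the orange disc
h=cv2.cvtColor(p["color"],cv2.COLOR_RGB2HSV);m=((h[...,0]<16)&(h[...,1]>170)).astype(np.uint8)
n,l,st,ce=cv2.connectedComponentsWithStats(m)
for i in range(1,n):
    if st[i,4]>400: print(st[i],ce[i])
for g in([.537,.221,.165],[.534,.221,.165],[.537,.224,.165]):print(proj(p,g))
E
```

```text
[0.5349 0.2238 0.208 ] [-0.1605 -0.6686 -0.1262] [-0.2776 -0.4513 -0.719  -0.0666 -0.3649 -0.0492]
[314.3795 215.2388] [0.537 0.221 0.165]
264 165
[ 278    0   68   58 1478] [311.7882  33.1779]
[ 290    0   43   36 1268] [311.25    15.7634]
[ 389   70   71   67 1778] [420.6012 103.3183]
[ 409   83   39   41 1242] [428.1248 103.0072]
[ 280  175   72   71 1855] [315.9057 206.4911]
[ 295  195   42   40 1342] [315.3905 214.3264]
[ 521  270   99   71 1727] [579.1859 296.4731]
[ 462  347   59   53 1263] [487.2288 378.1093]
[314.3795 215.2388]
[312.8241 211.8193]
[317.97   213.7689]
```

View pics/e.png

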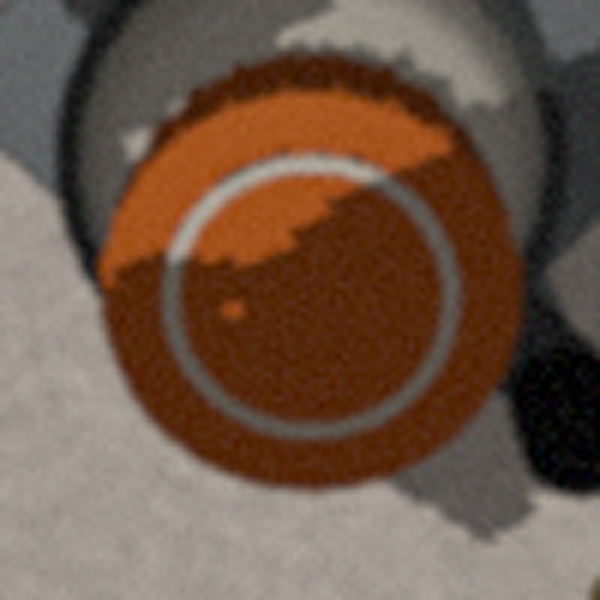

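Emit:
move_arm:
  plan:
    - [0, 0, 0, -0.25, 0, 2, 1]
    - [0, 0, 0, -0.25, 0, 4.5, 1]
    - [0, 0, 0, -0.25, 0, 6.8, 1]
    - [0, 0, 0, -0.25, 0, 6.8, 0.5]
    - [0, 0, 0, -0.25, 0, 6.8, 0.4]
  squeeze: 20

```text
time_s: 3.75
position: [0.5376, 0.2226, 0.1401]
tool_rot: [[-0.918, 0.397, 0.003], [0.397, 0.918, 0.0], [-0.002, 0.001, -1.0]]
ft_force: [1.1, 0.7, 0.7]
grip_width: 0.0602
gripper_force: 0.0
```

Emit:
move_arm:
  plan:
    - [0, 0, 0, 0, 0, 0, 0.35]
    - [0, 0, 0, 0, 0, 0, 0.3]
    - [0, 0, 0, 0, 0, 0, 0.25]
    - [0, 0, 0, 0, 0, 0, 0.2]
    - [0, 0, 0, 0, 0, 0, 0.2]

```text
time_s: 4.25
position: [0.5372, 0.2223, 0.1396]
tool_rot: [[-0.918, 0.397, 0.002], [0.397, 0.918, 0.0], [-0.002, 0.001, -1.0]]
ft_force: [-1.2, -1.4, 6.1]
grip_width: 0.0519
gripper_force: 19.7
```

Emit:
move_arm:
  plan:
    - [0, 0, 0, 0, 0, 0, 0]
    - [0, 0, 0, 0, 0, 0, 0]
    - [0, 0, 0, 0, 0, 0, 0]
    - [0, 0, 0, 0, 0, 0, 0]
  squeeze: 60

```text
time_s: 4.65
position: [0.5382, 0.2236, 0.1402]
tool_rot: [[-0.918, 0.396, 0.005], [0.396, 0.918, 0.003], [-0.004, 0.005, -1.0]]
ft_force: [2.6, 4.4, 7.6]
grip_width: 0.0427
gripper_force: 12.2
```

```bash
python3 w.py w2.png; python3 -c "
from h import env
o=env.observe();print(o['ft_force'],o['wrist_torque'],o['grip_width'])"
```

```text
4.7 [0.5382 0.2236 0.1402] [[-0.9181  0.3964 -0.0039]
 [ 0.3964  0.9181  0.0049]] [2.3919 5.8229 7.6303] [ 10.8769  28.227   75.9003   0.1099  75.5309 -55.7973]
cap_center 0.91 [307.6, 236.0] [0.5346 0.2194 0.151 ]
cap_center 0.77 [448.9, 93.3] [0.4918 0.3167 0.151 ]
0.82 [307.9, 239.4, 97.5, 105.5] [0.5366 0.2187 0.151 ]
0.76 [308.4, 20.1, 82.5, 40.1] [0.4335 0.2644 0.151 ]
0.66 [450.8, 92.1, 87.7, 89.6] [0.4916 0.3178 0.151 ]
[0.4776 0.2485 0.3021]
[1.31289585 3.19373784 7.55859226] [ 0.80701626 -0.40585154 -0.0235936 ] 0.0427721903903276
```

View pics/w2.png

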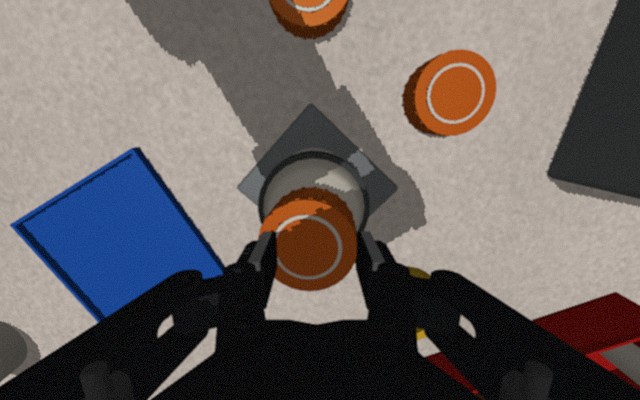

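```bash
python3 - <<'E'
from h import *
np.set_printoptions(precision=4,suppress=True)
p=env.get_image("wrist");o=env.observe();T=np.array(o["position"]);R=np.array(o["tool_rot"])
for z in (0,-.019):
  for y in(-.0214,0,.0214): print(z,y,proj(p,T+R@[0,y,z]))
for px in((307,250),(309,247)):
    X=atz(p,px,.165);print(X,R.T@(X-T))
L=atz(p,(257,250),.165);Rr=atz(p,(357,250),.165);print(np.linalg.norm(L-Rr))
c=p["color"][180:320,225:405,::-1];cv2.imwrite("pics/f.png",cv2.resize(c,None,fx=4,fy=4,interpolation=2))
E
```

```text
0 -0.0214 [282.0058 231.6311]
0 0 [316.5768 231.6504]
0 0.0214 [351.1502 231.6708]
-0.019 -0.0214 [277.9759 244.4738]
-0.019 0 [316.6408 244.4955]
-0.019 0.0214 [355.3086 244.5191]
[0.5366 0.2186 0.165 ] [-0.0006 -0.0052 -0.0248]
[0.5354 0.2202 0.165 ] [ 0.0012 -0.0041 -0.0248]
0.053385991257373804
```

View pics/f.png

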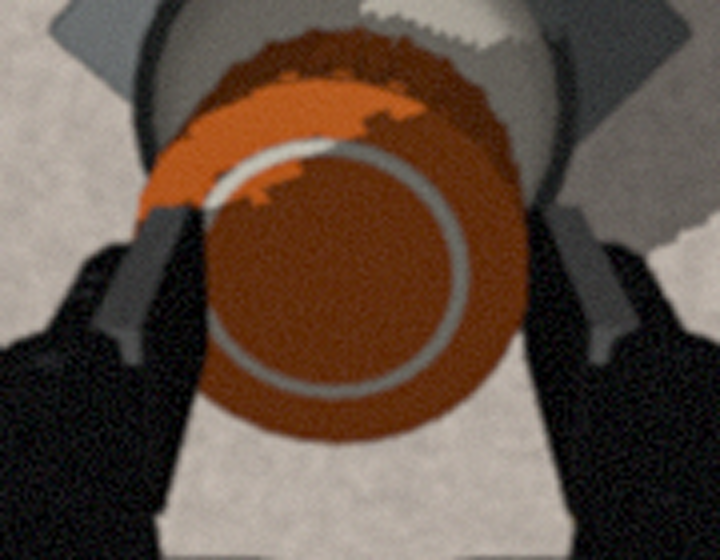

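Emit:
move_arm:
  plan:
    - [0, 0, 0, 0, 0, 0, 1]
    - [0, 0, 0, 0, 0, 0, 1]
    - [0, 0, 0, 0, 0, 0, 1]
    - [0, 0, 0, 0, 0, 0, 1]
  squeeze: 20

```text
time_s: 5.35
position: [0.5365, 0.2222, 0.138]
tool_rot: [[-0.918, 0.397, -0.001], [0.397, 0.918, -0.0], [0.001, -0.0, -1.0]]
ft_force: [-0.7, -0.5, 0.3]
grip_width: 0.0856
gripper_force: 0.0
```

```bash
cat > cap.py <<'E'
from h import *
np.set_printoptions(precision=4,suppress=True)
# white ring on the cap: robust ellipse fit
for k in range(3):
    p=env.get_image("wrist");o=env.observe();T=np.array(o["position"]);R=np.array(o["tool_rot"])
    c=proj(p,[.536,.221,.165]);h=cv2.cvtColor(p["color"],cv2.COLOR_RGB2HSV)
    Y,X=np.mgrid[:400,:640];m=(np.hypot(X-c[0],Y-c[1])<42)&(h[...,1]<120)
    n,l,st,ce=cv2.connectedComponentsWithStats(m.astype(np.uint8))
    pts=np.argwhere(m)[:,::-1].astype(float)
    best=None
    for dx in np.arange(-6,6.1,.5):
        for dy in np.arange(-8,8.1,.5):
            d=np.hypot(pts[:,0]-c[0]-dx,pts[:,1]-c[1]-dy)
            for r in np.arange(24,40,1):
                s=(abs(d-r)<1.5).sum()
                if best is None or s>best[0]: best=(s,c[0]+dx,c[1]+dy,r)
    W=atz(p,best[1:3],.165);print(best,W,"tool",R.T@(W-T),T)
print(o["ft_force"],o["grip_width"],o["time_s"])
E
python3 cap.py
```

```text
(np.int64(527), np.float64(312.0430207059659), np.float64(250.7854888088906), np.int64(33)) [0.5356 0.22   0.165 ] tool [ 0.     -0.0025 -0.027 ] [0.5366 0.2223 0.138 ]
(np.int64(533), np.float64(311.9947750980856), np.float64(250.7266451488967), np.int64(33)) [0.5356 0.22   0.165 ] tool [ 0.0001 -0.0025 -0.0269] [0.5366 0.2223 0.1381]
(np.int64(532), np.float64(311.9452378823739), np.float64(250.66757411776166), np.int64(33)) [0.5356 0.22   0.165 ] tool [ 0.0001 -0.0025 -0.0269] [0.5366 0.2223 0.1381]
[-0.1952 -1.4404  0.0342] 0.08529023264452729 5.5
```

Emit:
move_arm:
  plan:
    - [0, 0, 0, 0, -0.25, 0, 1]
    - [0, 0, 0, 0, -0.25, 1.2, 1]
    - [0, 0, 0, 0, -0.25, 1.2, 0.6]
    - [0, 0, 0, 0, -0.25, 1.2, 0.4]
    - [0, 0, 0, 0, -0.25, 1.2, 0.32]
  squeeze: 20

```text
time_s: 6.0
position: [0.5358, 0.2201, 0.1262]
tool_rot: [[-0.918, 0.397, -0.0], [0.397, 0.918, 0.0], [0.0, -0.0, -1.0]]
ft_force: [-0.7, -0.1, -0.0]
grip_width: 0.0563
gripper_force: 0.0
```

Emit:
move_arm:
  plan:
    - [0, 0, 0, 0, 0, 0, 0.25]
    - [0, 0, 0, 0, 0, 0, 0.2]
    - [0, 0, 0, 0, 0, 0, 0.2]
    - [0, 0, 0, 0, 0, 0, 0.2]

```text
time_s: 6.4
position: [0.5361, 0.2205, 0.1267]
tool_rot: [[-0.918, 0.396, 0.001], [0.397, 0.918, 0.001], [-0.001, 0.001, -1.0]]
ft_force: [2.0, 4.0, 3.5]
grip_width: 0.0532
gripper_force: 20.9
```

```bash
python3 cap.py; python3 -c "
from h import *
p=env.get_image('wrist')
c=p['color'][180:320,225:405,::-1];cv2.imwrite('pics/g.png',cv2.resize(c,None,fx=4,fy=4,interpolation=2))"
```

```text
(np.int64(575), np.float64(315.76070699266535), np.float64(260.6356915065044), np.int64(35)) [0.5356 0.2201 0.165 ] tool [ 0.0002 -0.0005 -0.0383] [0.5361 0.2205 0.1267]
(np.int64(569), np.float64(315.7768388163525), np.float64(260.6404504439636), np.int64(35)) [0.5356 0.2201 0.165 ] tool [ 0.0002 -0.0004 -0.0383] [0.5361 0.2204 0.1267]
(np.int64(568), np.float64(315.7931304827648), np.float64(260.6453212414558), np.int64(35)) [0.5356 0.2201 0.165 ] tool [ 0.0002 -0.0004 -0.0384] [0.536  0.2204 0.1266]
[2.255  5.0108 5.3141] 0.05335716914193248 6.55
```

View pics/g.png

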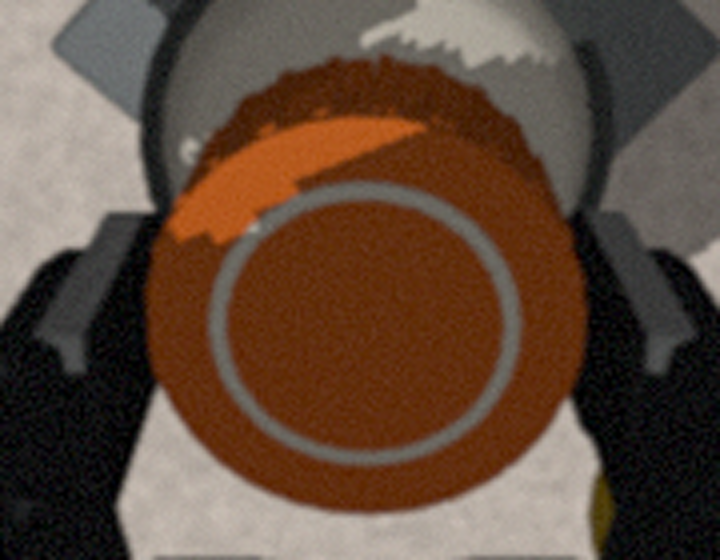

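Emit:
move_arm:
  plan:
    - [0, 0, 0, 0, 0.04, 0, 0.15]
    - [0, 0, 0, 0, 0.04, 0, 0.1]
    - [0, 0, 0, 0, 0.04, 0, 0]
    - [0, 0, 0, 0, 0.04, 0, 0]
  squeeze: 50

```text
time_s: 7.0
position: [0.5361, 0.2205, 0.1265]
tool_rot: [[-0.918, 0.397, 0.001], [0.397, 0.918, 0.0], [-0.001, 0.0, -1.0]]
ft_force: [0.9, 4.4, 4.0]
grip_width: 0.0524
gripper_force: 51.5
```

Emit:
move_arm:
  plan:
    - [0, 0, 0, 0, 0.03, 0.1, 0]
    - [0, 0, 0, 0, 0.03, 0.2, 0]
    - [0, 0, 0, 0, 0.03, 0.3, 0]
    - [0, 0, 0, 0, 0.03, 0.3, 0]
  squeeze: 70

```text
time_s: 7.4
position: [0.5362, 0.2205, 0.1243]
tool_rot: [[-0.918, 0.397, 0.001], [0.397, 0.918, -0.0], [-0.001, 0.0, -1.0]]
ft_force: [-1.5, 1.5, 11.1]
grip_width: 0.0521
gripper_force: 73.4
```

Emit:
move_arm:
  plan:
    - [0, 0, 0, 0, 0, 0.1, 0]
    - [0, 0, 0, 0, 0, 0.2, 0]
    - [0, 0, 0, 0, 0, 0.2, 0]

```text
time_s: 7.7
position: [0.5362, 0.2205, 0.1224]
tool_rot: [[-0.918, 0.396, 0.001], [0.396, 0.918, -0.0], [-0.002, 0.0, -1.0]]
ft_force: [-1.7, 1.1, 11.7]
grip_width: 0.0521
gripper_force: 73.4
```

Emit:
move_arm:
  plan:
    - [0, 0, 0, 0, 0, 0.1, 0]
    - [0, 0, 0, 0, 0, 0.15, 0]
    - [0, 0, 0, 0, 0, 0.15, 0]

```text
time_s: 8.0
position: [0.5362, 0.2204, 0.121]
tool_rot: [[-0.918, 0.396, 0.001], [0.396, 0.918, -0.001], [-0.002, 0.0, -1.0]]
ft_force: [-2.3, 1.7, 12.3]
grip_width: 0.0522
gripper_force: 73.4
```

Emit:
move_arm:
  plan:
    - [0, 0, 0, 0, 0, 0.1, 0]
    - [0, 0, 0, 0, 0, 0.15, 0]
    - [0, 0, 0, 0, 0, 0.15, 0]

```text
time_s: 8.3
position: [0.5362, 0.2205, 0.1198]
tool_rot: [[-0.918, 0.396, 0.002], [0.396, 0.918, -0.001], [-0.002, 0.0, -1.0]]
ft_force: [-2.4, 1.2, 15.1]
grip_width: 0.0521
gripper_force: 73.7
```

Emit:
move_arm:
  plan:
    - [0, 0, 0, 0, 0, 0.04, 0]
    - [0, 0, 0, 0, 0, 0.04, 0]
    - [0, 0, 0, 0, 0, 0.04, 0]

```text
time_s: 8.6
position: [0.5363, 0.2205, 0.1197]
tool_rot: [[-0.918, 0.396, 0.002], [0.396, 0.918, -0.0], [-0.002, 0.0, -1.0]]
ft_force: [-2.9, 1.0, 16.6]
grip_width: 0.0524
gripper_force: 74.0
```

Emit:
move_arm:
  plan:
    - [0, 0, -3, 0, 0, 0.02, 0]
    - [0, 0, -6, 0, 0, 0.02, 0]
    - [0, 0, -10, 0, 0, 0.02, 0]
    - [0, 0, -10, 0, 0, 0.02, 0]

```text
time_s: 9.0
position: [0.5367, 0.2202, 0.1197]
tool_rot: [[-0.973, 0.229, 0.003], [0.229, 0.973, -0.001], [-0.003, -0.0, -1.0]]
ft_force: [-2.1, -0.2, 17.4]
grip_width: 0.0521
gripper_force: 73.9
```

```bash
cat > st.py <<'E'
from h import *
np.set_printoptions(precision=4,suppress=True)
o=env.observe();R=np.array(o["tool_rot"]);print(o["time_s"],o["position"],"F",o["ft_force"],"Ftool",R.T@o["ft_force"],"M",o["wrist_torque"],"yaw",np.degrees(np.arctan2(R[1,1],R[0,1])),o["q"][5],o["grip_width"])
E
python3 st.py
```

```text
9.0 [0.5367 0.2202 0.1197] F [-2.0644 -0.2182 17.4155] Ftool [  1.9025  -0.6868 -17.4218] M [-0.0547  0.311   0.0103] yaw 76.74198165441739 -66.05403418851287 0.05208946644915967
```

Emit:
move_arm:
  plan:
    - [0, 0, -5, 0, 0, 0, 0]
    - [0, 0, -10, 0, 0, 0, 0]
    - [0, 0, -15, 0, 0, 0, 0]
    - [0, 0, -20, 0, 0, 0, 0]
    - [0, 0, -20, 0, 0, 0, 0]

```text
time_s: 9.5
position: [0.5369, 0.2202, 0.1197]
tool_rot: [[-0.993, -0.118, 0.004], [-0.118, 0.993, -0.001], [-0.004, -0.001, -1.0]]
ft_force: [-0.5, 0.6, 17.2]
grip_width: 0.0517
gripper_force: 73.9
```

```bash
python3 st.py
```

```text
9.5 [0.5369 0.2202 0.1197] F [-0.5295  0.6197 17.2247] Ftool [  0.3912   0.6569 -17.227 ] M [-0.0828  0.1174  0.0269] yaw 96.7687130018247 -86.0852461536178 0.05170954603462475
```

Emit:
move_arm:
  plan:
    - [0, 0, -5, 0, 0, 0, 0]
    - [0, 0, -10, 0, 0, 0, 0]
    - [0, 0, -15, 0, 0, 0, 0]
    - [0, 0, -20, 0, 0, 0, 0]
    - [0, 0, -20, 0, 0, 0, 0]

```text
time_s: 10.0
position: [0.5372, 0.2202, 0.1197]
tool_rot: [[-0.893, -0.45, 0.004], [-0.45, 0.893, -0.001], [-0.003, -0.002, -1.0]]
ft_force: [-0.3, 0.3, 15.0]
grip_width: 0.0518
gripper_force: 73.8
```

Emit:
move_arm:
  plan:
    - [0, 0, -3, 0, 0, 0, 0]
    - [0, 0, -5, 0, 0, 0, 0]
    - [0, 0, -5, 0, 0, 0, 0]
    - [0, 0, -5, 0, 0, 0, 0]

```text
time_s: 10.4
position: [0.5372, 0.2203, 0.1197]
tool_rot: [[-0.851, -0.524, 0.004], [-0.524, 0.851, -0.0], [-0.003, -0.003, -1.0]]
ft_force: [-0.2, 0.5, 15.9]
grip_width: 0.0519
gripper_force: 73.8
```

```bash
python3 st.py
```

```text
10.4 [0.5372 0.2203 0.1197] F [-0.2233  0.4742 15.8826] Ftool [ -0.1135   0.4787 -15.8837] M [ 0.0498 -0.0244  0.014 ] yaw 121.63159645008658 -110.95036992926137 0.05190384454029293
```

Emit:
move_arm:
  plan:
    - [0, 0, 0, 0, 0, -0.3, 0]
    - [0, 0, 0, 0, 0, -0.7, 0]
    - [0, 0, 0, 0, 0, -1.1, 0]
    - [0, 0, 0, 0, 0, -1.1, 0]

```text
time_s: 10.8
position: [0.5366, 0.2203, 0.1293]
tool_rot: [[-0.851, -0.524, 0.002], [-0.524, 0.851, -0.001], [-0.001, -0.001, -1.0]]
ft_force: [2.9, 0.0, 7.1]
grip_width: 0.052
gripper_force: 72.9
```

Emit:
move_arm:
  plan:
    - [0, 0, 0, 0, 0, -0.4, 0]
    - [0, 0, 0, 0, 0, -0.8, 0]
    - [0, 0, 0, 0, 0, -1.2, 0]
    - [0, 0, 0, 0, 0, -1.2, 0]

```text
time_s: 11.2
position: [0.5355, 0.2206, 0.1407]
tool_rot: [[-0.851, -0.525, -0.001], [-0.525, 0.851, -0.0], [0.001, 0.0, -1.0]]
ft_force: [0.5, 1.0, 0.3]
grip_width: 0.0515
gripper_force: 73.4
```

Emit:
move_arm:
  plan:
    - [0, 0, 0, 0, 0, -0.7, 0]
    - [0, 0, 0, 0, 0, -1.4, 0]
    - [0, 0, 0, 0, 0, -2.4, 0]
    - [0, 0, 0, 0, 0, -4, 0]
    - [0, 0, 0, 0, 0, -6, 0]

```text
time_s: 11.7
position: [0.5357, 0.2205, 0.2015]
tool_rot: [[-0.851, -0.524, -0.001], [-0.524, 0.851, -0.0], [0.001, 0.0, -1.0]]
ft_force: [0.1, -0.6, 0.0]
grip_width: 0.0523
gripper_force: 73.3
```

```bash
python3 - <<'E'
from h import *
np.set_printoptions(precision=4,suppress=True)
t=env.get_image("top");s=env.get_image("scene");w=env.get_image("wrist");o=env.observe();T=np.array(o["position"]);R=np.array(o["tool_rot"])
for n,p in(("s",s),("t",t)):
    for r in env.tip_of("tray_in",p): print(n,r["conf"],atz(p,r["pixel"],.005))
    for r in env.outline_of("tray_in",p): print(r["bbox"],atz(p,r["bbox"][:2],.01))
h=cv2.cvtColor(t["color"],cv2.COLOR_RGB2HSV);m=((h[...,0]>100)&(h[...,0]<125)&(h[...,1]>150)).astype(np.uint8)
n,l,st,ce=cv2.connectedComponentsWithStats(m)
for i in range(1,n):
    if st[i,4]>800:print(st[i],ce[i],atz(t,ce[i],.008)); c=cv2.boxPoints(cv2.minAreaRect(np.argwhere(l==i)[:,::-1].astype(np.float32))); C=np.array([atz(t,q,.01)[:2] for q in c]); print(C)
D=R.T@(np.array([.516,-.004,T[2]])-T);print(T,R[:,:2],"to tray",D,o["ft_force"],o["q"])
c=np.vstack([w["color"],t["color"]])[:,:,::-1];cv2.imwrite("pics/h.png",cv2.resize(c,(480,600)))
E
```

```text
s 0.78 [ 0.5103 -0.0077  0.005 ]
[316.9, 224.7, 72.8, 57.4] [ 0.5179 -0.0165  0.01  ]
t 0.82 [ 0.5152 -0.0035  0.005 ]
t 0.41 [ 0.6897 -0.2912  0.005 ]
[328.6, 215.3, 54.9, 53.0] [ 0.5153 -0.01    0.01  ]
[ 302  188   54   53 2461] [328.0459 214.8346] [ 0.5171 -0.0081  0.008 ]
[[ 0.5932  0.0826]
 [ 0.6105 -0.0839]
 [ 0.4455 -0.099 ]
 [ 0.4287  0.064 ]]
[0.5364 0.2208 0.202 ] [[-0.8514 -0.5245]
 [-0.5245  0.8514]
 [-0.0027 -0.0012]] to tray [ 0.1353 -0.1806 -0.0002] [-0.0071  0.2651 -0.7392] [  10.6854   25.1387   70.4572   -0.0083   84.2349 -110.9467]
```

View pics/h.png

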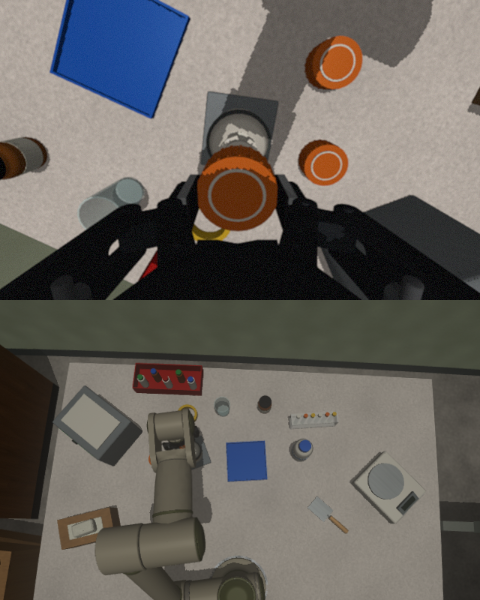

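Emit:
move_arm:
  plan:
    - [0, 0, 0, 1.5, -2, 0, 0]
    - [0, 0, 0, 3.8, -5.2, 0, 0]
    - [0, 0, 0, 6.1, -8.3, 0, 0]
    - [0, 0, 0, 8.4, -11.5, 0, 0]
    - [0, 0, 0, 10.7, -14.6, 0, 0]

```text
time_s: 12.55
position: [0.5209, 0.0388, 0.2]
tool_rot: [[-0.851, -0.525, -0.001], [-0.525, 0.851, 0.0], [0.001, 0.001, -1.0]]
ft_force: [0.8, -0.3, -0.4]
grip_width: 0.0518
gripper_force: 73.4
```

Emit:
move_arm:
  plan:
    - [0, 0, 0, 1.8, -2.5, 0, 0]
    - [0, 0, 0, 2.9, -3.9, 3, 0]
    - [0, 0, 0, 2.9, -3.9, 7, 0]
    - [0, 0, 0, 2.9, -3.9, 11, 0]
    - [0, 0, 0, 2.9, -3.9, 15, 0]

```text
time_s: 13.05
position: [0.5167, -0.0083, 0.0488]
tool_rot: [[-0.852, -0.524, -0.001], [-0.524, 0.852, 0.0], [0.0, 0.0, -1.0]]
ft_force: [0.5, -0.4, -0.5]
grip_width: 0.0518
gripper_force: 73.4
```

Emit:
move_arm:
  plan:
    - [0, 0, 0, 0, 0, 1, 0]
    - [0, 0, 0, 0, 0, 2, 0]
    - [0, 0, 0, 0, 0, 3, 0]
    - [0, 0, 0, 0, 0, 3, 0]

```text
time_s: 13.45
position: [0.5174, -0.0081, 0.0206]
tool_rot: [[-0.851, -0.525, 0.0], [-0.525, 0.851, -0.0], [-0.0, -0.0, -1.0]]
ft_force: [0.1, -0.0, -0.2]
grip_width: 0.0518
gripper_force: 73.4
```

```bash
python3 st.py; python3 - <<'E'
from h import *
w=env.get_image("wrist");save(w,"i.png")
E
```

```text
13.45 [ 0.5174 -0.0081  0.0206] F [ 0.0656 -0.0302 -0.1549] Ftool [-0.04   -0.0601  0.1549] M [ 0.0372 -0.0848  0.03  ] yaw 121.64281195951993 -135.6649200939907 0.05180041173292387
```

View pics/i.png

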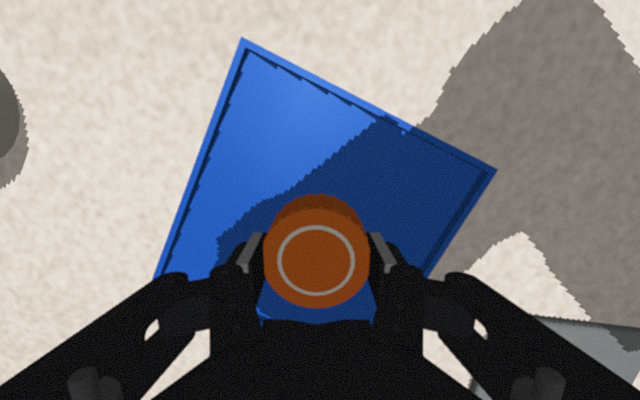

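Emit:
move_arm:
  plan:
    - [0, 0, 0, 0, 0, 0.5, 0]
    - [0, 0, 0, 0, 0, 1, 0]
    - [0, 0, 0, 0, 0, 1.4, 0]
    - [0, 0, 0, 0, 0, 1.4, 0]

```text
time_s: 13.9
position: [0.517, -0.0081, 0.0062]
tool_rot: [[-0.851, -0.524, -0.001], [-0.524, 0.851, 0.0], [0.001, 0.001, -1.0]]
ft_force: [0.5, -0.3, 0.3]
grip_width: 0.0517
gripper_force: 73.4
```

Emit:
move_arm:
  plan:
    - [0, 0, 0, 0, 0, 0.15, 0]
    - [0, 0, 0, 0, 0, 0.3, 0]
    - [0, 0, 0, 0, 0, 0.3, 0]

```text
time_s: 14.2
position: [0.5172, -0.0081, 0.0035]
tool_rot: [[-0.851, -0.524, -0.0], [-0.524, 0.851, 0.0], [0.0, 0.0, -1.0]]
ft_force: [0.3, -0.2, 0.4]
grip_width: 0.0518
gripper_force: 73.4
```

Emit:
move_arm:
  plan:
    - [0, 0, 0, 0, 0, 0.15, 0]
    - [0, 0, 0, 0, 0, 0.3, 0]
    - [0, 0, 0, 0, 0, 0.3, 0]

```text
time_s: 14.5
position: [0.5171, -0.0081, 0.0004]
tool_rot: [[-0.851, -0.525, -0.0], [-0.525, 0.851, 0.0], [0.0, 0.0, -1.0]]
ft_force: [0.1, 0.1, -1.0]
grip_width: 0.0515
gripper_force: 73.4
```

Emit:
move_arm:
  plan:
    - [0, 0, 0, 0, 0, 0.1, 0]
    - [0, 0, 0, 0, 0, 0.2, 0]
    - [0, 0, 0, 0, 0, 0.2, 0]

```text
time_s: 14.8
position: [0.5172, -0.0081, -0.0015]
tool_rot: [[-0.851, -0.524, -0.0], [-0.524, 0.851, 0.0], [0.0, 0.0, -1.0]]
ft_force: [-0.4, -0.2, -0.0]
grip_width: 0.0519
gripper_force: 73.4
```

Expected cap contact near TCP z = -0.0055.

Emit:
move_arm:
  plan:
    - [0, 0, 0, 0, 0, 0.1, 0]
    - [0, 0, 0, 0, 0, 0.2, 0]
    - [0, 0, 0, 0, 0, 0.2, 0]

```text
time_s: 15.1
position: [0.5171, -0.0081, -0.0035]
tool_rot: [[-0.851, -0.525, -0.0], [-0.525, 0.851, 0.0], [0.0, 0.0, -1.0]]
ft_force: [0.1, 0.8, -1.4]
grip_width: 0.0521
gripper_force: 73.4
```

Emit:
move_arm:
  plan:
    - [0, 0, 0, 0, 0, 0.1, 0]
    - [0, 0, 0, 0, 0, 0.15, 0]
    - [0, 0, 0, 0, 0, 0.15, 0]

```text
time_s: 15.4
position: [0.5172, -0.0081, -0.0049]
tool_rot: [[-0.851, -0.524, -0.0], [-0.524, 0.851, 0.0], [0.0, 0.0, -1.0]]
ft_force: [0.6, -0.5, 0.1]
grip_width: 0.0518
gripper_force: 73.4
```

Emit:
move_arm:
  plan:
    - [0, 0, 0, 0, 0, 0.1, 0]
    - [0, 0, 0, 0, 0, 0.1, 0]

```text
time_s: 15.6
position: [0.5173, -0.0081, -0.0052]
tool_rot: [[-0.851, -0.525, 0.001], [-0.525, 0.851, -0.0], [-0.0, -0.001, -1.0]]
ft_force: [-3.0, 0.6, 8.5]
grip_width: 0.0518
gripper_force: 74.3
```

Emit:
move_arm:
  plan:
    - [0, 0, 0, 0, 0, 0.1, 0]
    - [0, 0, 0, 0, 0, 0.1, 0]

```text
time_s: 15.8
position: [0.5173, -0.0081, -0.0053]
tool_rot: [[-0.851, -0.525, 0.001], [-0.525, 0.851, -0.001], [-0.001, -0.001, -1.0]]
ft_force: [-5.5, 0.5, 18.2]
grip_width: 0.0517
gripper_force: 75.4
```

Contact. Ease back a little, and open gently, then rise.

Emit:
move_arm:
  plan:
    - [0, 0, 0, 0, 0, -0.15, 0]
    - [0, 0, 0, 0, 0, -0.15, 0.3]
    - [0, 0, 0, 0, 0, -0.15, 0.4]
    - [0, 0, 0, 0, 0, -0.15, 0.6]
    - [0, 0, 0, 0, 0, -0.15, 0.8]
  squeeze: 20

```text
time_s: 16.3
position: [0.5172, -0.0081, -0.0056]
tool_rot: [[-0.851, -0.524, -0.0], [-0.524, 0.851, 0.0], [0.0, 0.0, -1.0]]
ft_force: [0.7, -0.2, -0.4]
grip_width: 0.0771
gripper_force: 0.0
```

Emit:
move_arm:
  plan:
    - [0, 0, 0, 0, 0, 0, 0.9]
    - [0, 0, 0, 0, 0, 0, 1]
    - [0, 0, 0, 0, 0, -1, 1]
    - [0, 0, 0, 0, 0, -3, 1]
    - [0, 0, 0, 0, 0, -6, 1]

```text
time_s: 16.8
position: [0.5165, -0.008, 0.055]
tool_rot: [[-0.851, -0.524, -0.003], [-0.524, 0.851, 0.001], [0.002, 0.002, -1.0]]
ft_force: [-0.4, -0.2, -0.0]
grip_width: 0.0857
gripper_force: 0.0
```

Emit:
move_arm:
  plan:
    - [0, 0, 0, 0, 0, -4, 1]
    - [0, 0, 0, 0, 0, -8, 1]
    - [0, 0, 0, 0, 0, -12, 1]
    - [0, 0, 0, 0, 0, -12, 1]
    - [0, 0, 0, 0, 0, -12, 1]

```text
time_s: 17.3
position: [0.5172, -0.0081, 0.1755]
tool_rot: [[-0.851, -0.525, 0.002], [-0.525, 0.851, -0.0], [-0.001, -0.001, -1.0]]
ft_force: [-0.1, 0.3, -0.4]
grip_width: 0.0853
gripper_force: 0.0
```

```bash
python3 - <<'E'
from h import *
np.set_printoptions(precision=4,suppress=True)
w=env.get_image("wrist");save(w,"j.png");s=env.get_image("scene")
for p in(w,s):
  for n in("cap_center","tray_in"):
    for r in env.tip_of(n,p):print(n,r["conf"],r["pixel"],atz(p,r["pixel"],.019 if n[0]=="c" else .005))
for n in("spare_bottle","beaker","tape_roll","tube_rack","spatula","amber_jar"):
    for r in env.tip_of(n,s):print(n,r["pixel"])
o=env.observe();print(o["time_s"],o["position"])
E
```

```text
cap_center 0.96 [568.5, 317.3] [0.498  0.3725 0.019 ]
cap_center 0.84 [594.5, 205.6] [0.3693 0.2869 0.019 ]
cap_center 0.61 [312.1, 179.4] [ 0.5179 -0.0138  0.019 ]
cap_center 0.74 [382.6, 163.3] [0.5112 0.3554 0.019 ]
cap_center 0.74 [340.7, 157.0] [0.3704 0.2828 0.019 ]
cap_center 0.73 [315.6, 221.9] [ 0.5122 -0.0159  0.019 ]
tray_in 0.55 [318.0, 222.9] [ 0.5128 -0.0055  0.005 ]
tray_in 0.42 [415.8, 206.8] [0.7144 0.2603 0.005 ]
spare_bottle [279.5, 280.3]
beaker [395.7, 239.8]
beaker [279.6, 279.5]
beaker [300.2, 325.3]
tape_roll [416.8, 206.9]
tube_rack [300.3, 325.8]
spatula [186.3, 255.6]
amber_jar [367.2, 282.7]
17.9 [ 0.5172 -0.0081  0.1745]
```

View pics/j.png

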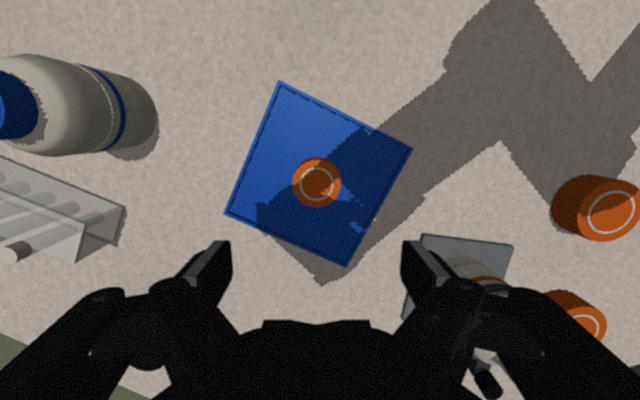

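The cap stands upright at (317,182), in the middle of the tray. The gripper is open and clear of it, and the bystanders have not moved.

```bash
python3 -c "
from rig import env
print(env.close_job())"
```

```text
the job is handed in; nothing more can be done
None
```

The cap was pushed down to about 17 N, turned 55° anticlockwise, lifted off and set down upright in the middle of the blue tray; the last pictures show the bystanders in place, and the job is handed in (no verdict was returned).

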